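# Put the dye tins away with their lids home

## Robot

A 7-joint arm with a two-finger parallel gripper is mounted at the origin on the work surface. World frame = base frame: x ahead of the robot, y to its left, z up, the work surface at z = 0. Lengths are in m, angles in rad, forces in N, time in s.
With the tool pointing down it reaches from about 0.4 to 0.85 m from the base axis. Payload 10.4 kg.
Tool frame: the origin (TCP) lies at the very end of the fingers, on their centre line; the grasp point (between the pads) lies 19 mm behind it; x points along the fingers, z is the direction in which the jaws open and shut, and the axes are right-handed (so a half turn about x gives the same grasp; the last joint's range is limited). The gripper opens to 85 mm and grips with 20 to 120 N. Pads are 22 mm wide; open, the fingers measure 114 mm over their backs; the gripper's body (76 mm by 85 mm) begins 54 mm behind the grasp point. The pads swing forward as they close: fully open they stand 13 mm farther back than shut.
Start: joints at [1.191, 0.332, -0.065, 1.46, 0.022, 1.35, -0.088], TCP at [0.218, -0.586, 0.231] pointing down, gripper open.
Joint ranges: [-2.6, 2.6], [-0.5, 2.12], [-1.47, 1.34], [0.16, 2.42], [-1.27, 4.41], [0.06, 2.06], [-2.6, 2.6]. Speed limits (rad/s): [2.22, 2.22, 2.79, 2.79, 3.14, 3.14, 3.14].

## Interface

Orientations are given as a unit quaternion [x, y, z, w].
In Python, from workcell import readout, camera, manip gives the robot as it stands.
- The arm moves only by the shell command python3 -m inch 'ROWS' [FORCE]. ROWS is JSON, a list of rows, each a list of 3 entries, a list of its own where there are three numbers: the turn, a rotation vector about the tool's x, y, z in degrees, then the shift along the tool's x, y, z in mm, then the closure, from 0 (fully open) to 1 (shut). In form: [[[wx, wy, wz], [dx, dy, dz], hand], ...]. A call has 1 to 10 rows; each row is the pose to reach, as a shift and turn from the pose measured when the call began, along the tool's axes at that moment; what a row does not reach only later rows make up. A row lasts 1/8 s, in which the tool goes at most 62.5 mm and 10.7 degrees, less where a joint would pass 70% of its speed; a pose out of reach is approached as far as the arm can. A call with a gripper value outside its range is refused whole. The fingers move at their own pace and stop on an object; FORCE is the grip in N (left out, the last holds). Time passes only in rows, so rows that repeat a pose let the fingers close. It gives the time, the measured TCP pose, the force and the opening at its end, in the units of the state.
- readout.get_obs(): the state, without advancing time (a new reading comes with each control period).
- camera(name): name is "side" or "top"; returns a dict with "pixels" (400x640x3 uint8, red, green, blue), "range_z" (400x640 float32, m along the optical axis (not along the pixel's ray), 0 where there is no reading), "intrinsics" (3x3 intrinsics, pixels), "extrinsics" (4x4, takes a point from world to camera coordinates). Camera axes: x right, y down, z forward; pixel columns grow to the right and rows downward; lengths in m; the calibration is good to about 2 mm. A picture is of the moment at which its call begins.
- manip.hand_in(): hands the job in, once; it reports no verdict.
The state is a dict: "clock": time; "joint_pos": joint angles; "joint_velocities": joint speeds; "tau": joint torques, N m; "position": TCP position; "ee_rot": TCP orientation; "ft_force": force on the tool from outside, world axes, zero at the start; "torque": the same for the moment, N m; "grip_width": opening from 0.0 (shut) to 1.0 (fully open).
Only numpy, scipy, OpenCV 4.12 (cv2) and the standard library are available. Lean on these libraries where they do the work, as an engineer would, in place of code of your own. Each camera call takes 0.05 s, during which the arm holds its last target.

## Task

Put the dye tins away: pull the drawer of the low cabinet right out to its stop, stand every tin from the bench upright in it, and push the drawer fully shut. The lids are only part-way on, so press each one straight down until it is fully home before you lift that tin, and leave the other tools on the bench where they are.

Things in the scene. Friction and masses are not known exactly. Their poses are not given: they have to be found in the camera images.
- chest: low wooden bench cabinet with one drawer, fixed to the bench: 245 mm deep (its x), 400 mm wide (its y), 92 mm high. Origin at the centre of its underside; its front looks along its own -x, towards the robot. The lower face of its top board is 80 mm above the bench.
- chest_drawer0 (a joint): how far the drawer is pulled out along the chest's -x: 0 is fully shut, 0.170 m is out at its stop. It runs easily (about 1 N) and stays where it is left.
- chest_drawer0_handle (a point): middle of the drawer's brass bar handle (moves with the drawer). The bar lies level along the chest's y, on its centre line: 120 mm long, 11 mm thick, its axis 54 mm above the bench and 35 mm in front of the dark drawer front, with posts 51 mm either side; a closed fingertip pointing down fits behind it. The drawer front is 15 mm thick and reaches from 14 to 79 mm above the bench.
- drawer_floor (a point): centre of the drawer's inner floor, 22 mm above the bench (moves with the drawer; axes as the chest's). The floor is 200 mm (x) by 358 mm (y), no dividers, with walls 48 mm high. With the drawer at its stop the floor from x = -100 to +64 mm about this point is open from above; the rest is under the top board. A tin with its lid home clears the top board by 8 mm.
- tin1: brown dye tin with a bare metal push-on lid, 62 mm in diameter, 50 mm high with the lid home (180 to 300 g). Origin at the centre of its underside, z up along the tin. The tin's painted side below the lid is 33 mm high; above it a brass-coloured neck shows as a gap under a lid that stands proud. It may be absent (None).
- lid1 (a joint): how far the lid of tin1 stands proud: 0 is fully home, 0.003 to 0.008 m at the start. It slides down stiffly under about 8 N straight down and stays where it is left; at 0 it meets a hard stop. It does not come off (stop at 0.010).
- lid1_top (a point): centre of the flat top of the lid of tin1 (62 mm across, with a coloured disc), 50 mm above the tin's underside when home, more by the amount it stands proud.
- tin2: dark red dye tin with a bare metal push-on lid, 62 mm in diameter, 50 mm high with the lid home (180 to 300 g). Origin at the centre of its underside, z up along the tin. The tin's painted side below the lid is 33 mm high; above it a brass-coloured neck shows as a gap under a lid that stands proud. It may be absent (None).
- lid2 (a joint): how far the lid of tin2 stands proud: 0 is fully home, 0.003 to 0.008 m at the start. It slides down stiffly under about 8 N straight down and stays where it is left; at 0 it meets a hard stop. It does not come off (stop at 0.010).
- lid2_top (a point): centre of the flat top of the lid of tin2 (62 mm across, with a coloured disc), 50 mm above the tin's underside when home, more by the amount it stands proud.
- tin3: black dye tin with a bare metal push-on lid, 62 mm in diameter, 50 mm high with the lid home (180 to 300 g). Origin at the centre of its underside, z up along the tin. The tin's painted side below the lid is 33 mm high; above it a brass-coloured neck shows as a gap under a lid that stands proud. It may be absent (None).
- lid3 (a joint): how far the lid of tin3 stands proud: 0 is fully home, 0.003 to 0.008 m at the start. It slides down stiffly under about 8 N straight down and stays where it is left; at 0 it meets a hard stop. It does not come off (stop at 0.010).
- lid3_top (a point): centre of the flat top of the lid of tin3 (62 mm across, with a coloured disc), 50 mm above the tin's underside when home, more by the amount it stands proud.
- tin4: tan dye tin with a bare metal push-on lid, 62 mm in diameter, 50 mm high with the lid home (180 to 300 g). Origin at the centre of its underside, z up along the tin. The tin's painted side below the lid is 33 mm high; above it a brass-coloured neck shows as a gap under a lid that stands proud. It may be absent (None).
- lid4 (a joint): how far the lid of tin4 stands proud: 0 is fully home, 0.003 to 0.008 m at the start. It slides down stiffly under about 8 N straight down and stays where it is left; at 0 it meets a hard stop. It does not come off (stop at 0.010).
- lid4_top (a point): centre of the flat top of the lid of tin4 (62 mm across, with a coloured disc), 50 mm above the tin's underside when home, more by the amount it stands proud.
- weight: pattern weight, a heavy dark steel block 100 x 50 x 28 mm (1.3 kg) with a small brass knob (to 48 mm high), lying among the tins; origin at the centre of its underside, x along its length. Not part of the job.
- maul: standing wooden maul, 62 mm across and 195 mm high, behind the tins; origin at the centre of its foot. Not part of the job.
- spool: upright spool of waxed thread, 68 mm across and 70 mm high; origin at the centre of its underside. Not part of the job.
- bottle: closed white plastic bottle of cleaner, 64 mm across and 170 mm high, on the right; origin at the centre of its underside. Not part of the job.
- hammer: saddler's hammer lying left of the tins, about 240 mm long and under 40 mm high, handle towards its -x. Not part of the job.
- pliers: red-handled punch pliers lying on the right, about 210 mm long and 22 mm high. Not part of the job.

How it is judged:
By the outcome, as a careful person would: the job done as asked, in the order asked, and still so for the second after the job is handed in, with the robot touching nothing.
Of tin1, tin2, tin3, tin4 only 3 to 4 are there at a start; the rules pass over those that are not, and their reading is None.
At some moment in a run one of tin1, tin2, tin3, tin4 may be knocked a few centimetres aside while the robot is not near it.
It also fails if it takes over 210 s, if anything falls off the work surface, if the arm or the gripper's body presses on something with over 40 N, if the wrist force passes 120 N, or if a joint passes its speed limit or range.

## Working session

There is one attempt and no reset: what is moved stays moved. The work goes in short steps, Python scripts to look and compute and a shell command to move; the robot and the scene stay as the last step left them, time stands still between calls to the robot, and variables do not carry over. Pictures are saved under pics/ and viewed, and the job is handed in when it is done.

```bash
ls; mkdir -p pics; cat > h.py <<'E'
import numpy as np, cv2
from workcell import readout, camera, manip
from scipy.spatial.transform import Rotation as R
def snap(n,f):
    c=camera(n); cv2.imwrite('pics/'+f,c['pixels'][:,:,::-1]); np.savez('pics/'+f+'.npz',**c); return c
def px(c,u,v,z=None):
    K=np.array(c['intrinsics']);E=np.array(c['extrinsics'])
    d=c['range_z'][int(round(v)),int(round(u))] if z is None else None
    ray=np.linalg.inv(K)@[u,v,1]
    Rw=E[:3,:3].T;o=-Rw@E[:3,3]
    if z is None: return Rw@(ray*d)+o
    w=Rw@ray; return o+w*(z-o[2])/w[2]
def cloud(c):
    K=np.array(c['intrinsics']);E=np.array(c['extrinsics']);d=c['range_z']
    v,u=np.mgrid[:400,:640]; p=np.stack([(u-K[0,2])/K[0,0]*d,(v-K[1,2])/K[1,1]*d,d],-1)
    w=(p-E[:3,3])@E[:3,:3]; w[d==0]=np.nan; return w
def tool():
    s=readout.get_obs(); return np.array(s['position']),R.from_quat(s['ee_rot']),s
def to(p):
    "shift in tool mm to world point p"
    t,r,s=tool(); return (r.inv().apply(np.array(p)-t)*1000).round(1)
E
python3 - <<'E'
from h import *
p,r,s=tool(); print(s); print(r.as_matrix().round(3))
for n in('top','side'):
    c=snap(n,n+'0.png'); E=np.array(c['extrinsics']); print(n,-E[:3,:3].T@E[:3,3],E[:3,:3].round(2),c['intrinsics'])
E
```

```text
pics
{'clock': 0.0, 'joint_pos': array([ 1.19144458,  0.33286513, -0.06468583,  1.46092335,  0.0215599 ,
        1.34990304, -0.08849608]), 'joint_velocities': array([-0.00101967,  0.00020704, -0.00030136, -0.00090599,  0.00096158,
       -0.00139874, -0.00079063]), 'tau': array([-7.41400399e-04, -6.25453949e+01,  4.84551047e-02, -3.91606092e+01,
        1.62131398e-02,  1.00142491e-02,  1.13292663e-05]), 'position': array([ 0.21814094, -0.5853013 ,  0.23052867]), 'ee_rot': array([ 0.40362461,  0.58119686, -0.40307556,  0.5803684 ]), 'ft_force': array([-0.49200882, -0.64164586,  0.1114708 ]), 'torque': array([-0.01556947, -0.01513267, -0.01382078]), 'grip_width': 1.0012742009422726}
[[-0.001  0.937  0.349]
 [ 0.001  0.349 -0.937]
 [-1.    -0.    -0.001]]
top [ 0.35167735 -0.01576143  1.509342  ] [[-0.02 -1.    0.  ]
 [-0.99  0.02 -0.14]
 [ 0.14 -0.   -0.99]] [[387.20294379   0.         318.35937726]
 [  0.         387.20294379 196.72674789]
 [  0.           0.           1.        ]]
side [0.29799828 1.23712923 1.0834896 ] [[-0.98 -0.18 -0.02]
 [-0.09  0.61 -0.79]
 [ 0.15 -0.77 -0.62]] [[448.76860981   0.         318.30200083]
 [  0.         448.76860981 201.12592363]
 [  0.           0.           1.        ]]
```

View pics/top0.png

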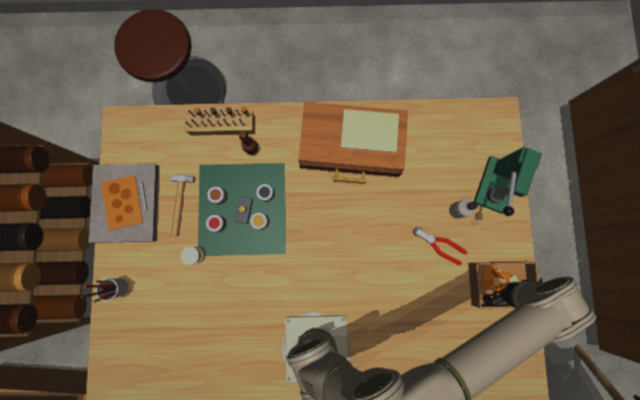

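View pics/side0.png

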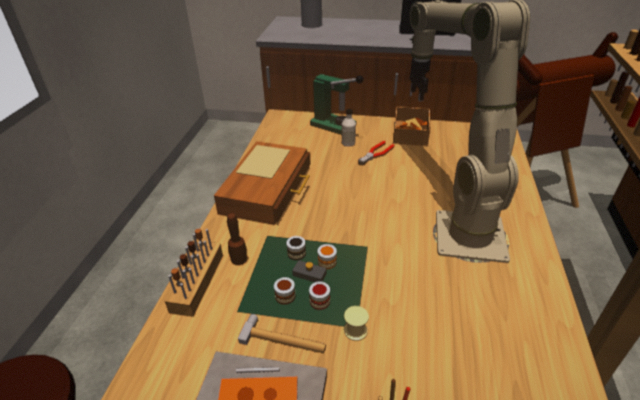

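The top view shows the tins at about (216,195) brown, (215,223) red, (265,192) black and (259,221) tan, with the weight at (243,209). The cabinet is at (353,140) and its handle at (350,177).

```bash
python3 - <<'E'
from h import *
c=dict(np.load('pics/top0.png.npz'));w=cloud(c)
a=c['pixels'][150:270,150:310,::-1];b=c['pixels'][90:190,280:430,::-1]
cv2.imwrite('pics/cropA.png',cv2.resize(a,None,fx=5,fy=5,interpolation=cv2.INTER_CUBIC))
cv2.imwrite('pics/cropB.png',cv2.resize(b,None,fx=5,fy=5,interpolation=cv2.INTER_CUBIC))
# lids by height: 
for u,v in[(216,195),(215,223),(265,192),(259,221)]:
    sub=w[v-14:v+14,u-14:u+14]; m=(sub[...,2]>.042)&(sub[...,2]<.075)
    q=sub[m]; q=q[np.linalg.norm(q[:,:2]-np.median(q[:,:2],0),axis=1)<.04]
    print(np.median(q,0).round(4),((q.max(0)+q.min(0))/2).round(4),np.ptp(q,axis=0).round(3))
# chest top
m=(w[...,2]>.085)&(w[...,2]<.1); m[:, :290]=0;m[:,420:]=0;m[200:]=0
pts=np.argwhere(m)[:,::-1]
q=w[m][:,:2].astype(np.float32); r=cv2.minAreaRect(q); print(r,np.median(w[m][:,2])); print(cv2.boxPoints(r))
# handle
m=(w[...,2]>.04)&(w[...,2]<.068); m[:165]=0;m[190:]=0;m[:,:325]=0;m[:,375:]=0
print(w[m].round(3)[::5],cv2.minAreaRect(w[m][:,:2].astype(np.float32)))
E
```

```text
[0.5797 0.3682 0.0541] [0.5792 0.3698 0.0531] [0.059 0.06  0.022]
[0.4706 0.3716 0.0569] [0.472  0.372  0.0543] [0.057 0.062 0.023]
[0.5844 0.1848 0.0556] [0.5856 0.1835 0.0552] [0.059 0.057 0.019]
[0.477  0.2075 0.0552] [0.4764 0.2077 0.0539] [0.058 0.061 0.018]
((0.7872306108474731, -0.15849891304969788), (0.4013158082962036, 0.24210040271282196), 83.66065216064453) 0.09262796785091736
[[ 0.6447646  -0.34456387]
 [ 0.8853846  -0.37129584]
 [ 0.9296966   0.02756605]
 [ 0.6890766   0.05429801]]
[[ 0.674 -0.201  0.067]
 [ 0.673 -0.057  0.048]
 [ 0.67  -0.075  0.06 ]
 [ 0.669 -0.072  0.049]
 [ 0.668 -0.091  0.053]
 [ 0.668 -0.11   0.051]
 [ 0.664 -0.128  0.065]
 [ 0.663 -0.095  0.057]
 [ 0.662 -0.129  0.054]
 [ 0.663 -0.149  0.051]
 [ 0.661 -0.167  0.057]
 [ 0.661 -0.142  0.04 ]
 [ 0.661 -0.173  0.041]
 [ 0.657 -0.19   0.053]
 [ 0.655 -0.208  0.063]
 [ 0.653 -0.194  0.055]
 [ 0.652 -0.216  0.058]
 [ 0.651 -0.235  0.059]
 [ 0.65  -0.198  0.052]
 [ 0.643 -0.09   0.061]
 [ 0.639 -0.09   0.058]
 [ 0.634 -0.082  0.063]
 [ 0.635 -0.101  0.059]
 [ 0.633 -0.189  0.057]
 [ 0.632 -0.09   0.057]
 [ 0.631 -0.109  0.057]
 [ 0.631 -0.128  0.058]
 [ 0.63  -0.147  0.061]
 [ 0.629 -0.193  0.056]
 [ 0.628 -0.097  0.057]
 [ 0.627 -0.116  0.056]
 [ 0.627 -0.136  0.053]
 [ 0.625 -0.154  0.061]
 [ 0.626 -0.173  0.058]
 [ 0.626 -0.193  0.055]
 [ 0.623 -0.132  0.056]
 [ 0.622 -0.15   0.059]
 [ 0.622 -0.17   0.058]
 [ 0.621 -0.188  0.059]
 [ 0.619 -0.17   0.052]
 [ 0.618 -0.188  0.058]] ((0.6453689932823181, -0.142084538936615), (0.056635718792676926, 0.18680350482463837), 0.035269856452941895)
```

```bash
sleep 1; ls pics
```

```text
cropA.png
cropB.png
side0.png
side0.png.npz
top0.png
top0.png.npz
```

View pics/cropB.png

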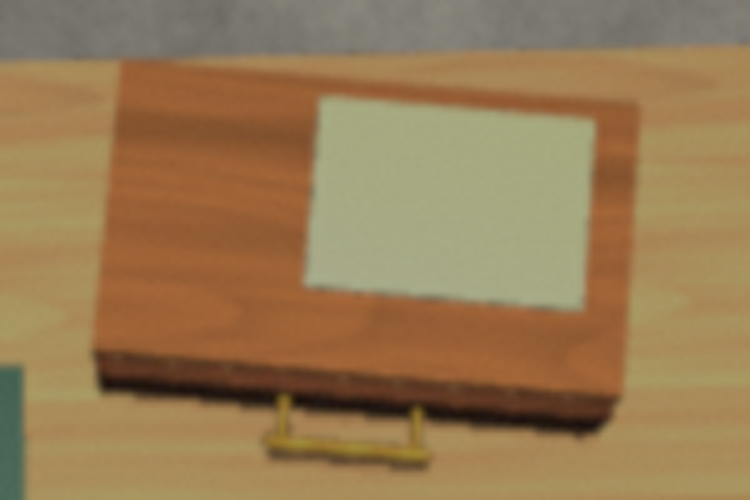

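View pics/cropA.png

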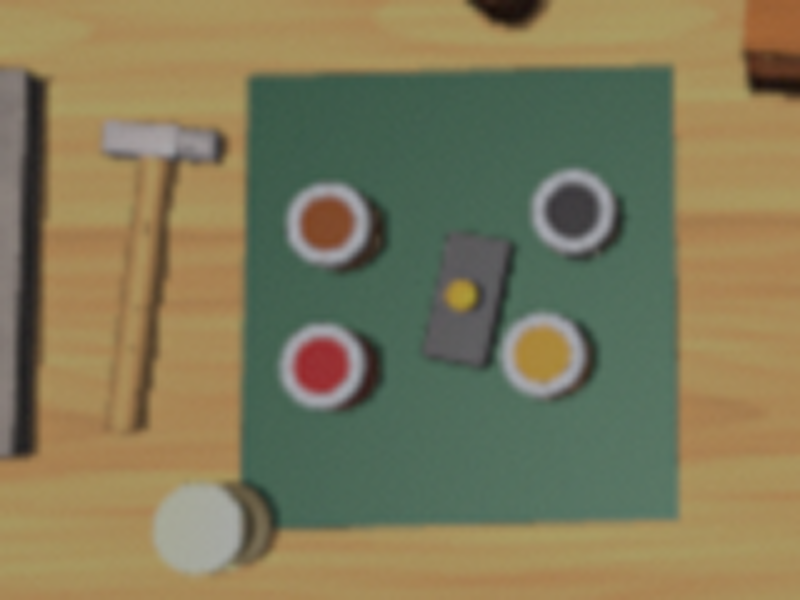

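```bash
python3 - <<'E'
from h import *
c=dict(np.load('pics/top0.png.npz'));s=dict(np.load('pics/side0.png.npz'))
cv2.imwrite('pics/sB.png',cv2.resize(s['pixels'][140:225,210:320,::-1],None,fx=7,fy=7,interpolation=cv2.INTER_CUBIC))
f=lambda x,y:((x+.5)/5-.5,(y+.5)/5-.5)
for x,y in[(266,446),(430,459)]:
    u,v=f(x,y); print('bar',px(c,u+280,v+90,.056))
for x,y in[(94,350),(622,396),(123,62),(640,103)]:
    u,v=f(x,y); print('chesttop',px(c,u+280,v+90,.092))
for n,x,y in[('brown',328,223),('red',322,366),('black',573,210),('tan',544,354)]:
    u,v=f(x,y); print(n,px(c,u+150,v+150,.0555))
E
```

```text
bar [ 0.62898944 -0.07753939  0.056     ]
bar [ 0.61610161 -0.20233195  0.056     ]
chesttop [0.69821964 0.05092662 0.092     ]
chesttop [ 0.65415323 -0.3431026   0.092     ]
chesttop [0.92391536 0.02527769 0.092     ]
chesttop [ 0.88226418 -0.36920953  0.092     ]
brown [0.57964641 0.37049104 0.0555    ]
red [0.47102564 0.37331119 0.0555    ]
black [0.58546814 0.18447555 0.0555    ]
tan [0.47631286 0.20655544 0.0555    ]
```

View pics/sB.png

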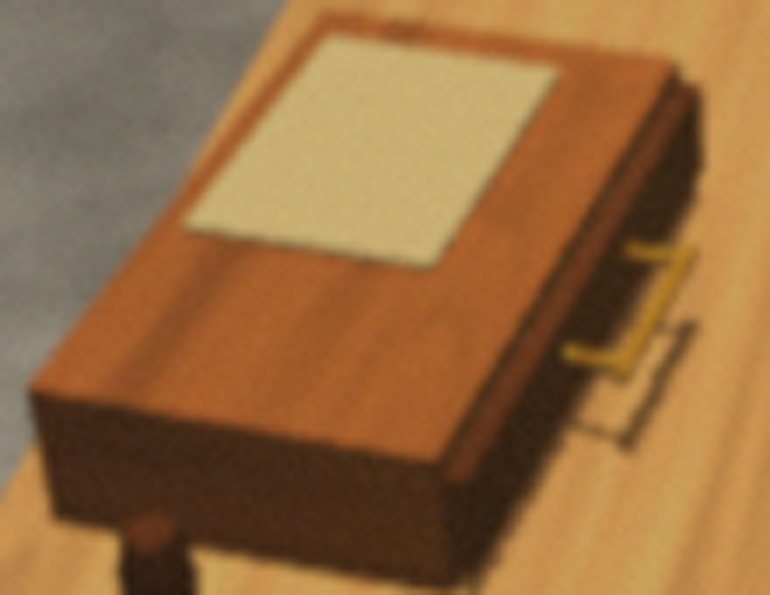

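```bash
python3 - <<'E'
from h import *
s=dict(np.load('pics/side0.png.npz'))
f=lambda x,y:((x+.5)/7-.5+210,(y+.5)/7-.5+140)
for x,y in[(690,250),(622,374)]: print('bar',px(s,*f(x,y),.054))
for x,y in[(440,463),(675,65),(325,15),(35,388)]: print('top',px(s,*f(x,y),.092))
p,r,_=tool()
ex=np.array([np.cos(np.radians(-6.2)),np.sin(np.radians(-6.2)),0])
ey=np.array([-ex[1],ex[0],0])
X=np.array([0,0,-1.])
# hook orientation: tool z along +-ey ; grasp: along ex
for n,z in(('hook',ey),('hook-',-ey),('ex',ex),('worldx',np.array([1.,0,0]))):
    T=R.from_matrix(np.stack([X,np.cross(z,X),z],1)); print(n,(r.inv()*T).as_rotvec(degrees=True).round(1))
h=np.array([.623,-.140,.035]);print(to(h),to(h+.018*ex),to(np.r_[(h+.018*ex)[:2],.15]))
E
```

```text
bar [ 0.61840956 -0.20244691  0.054     ]
bar [ 0.63219159 -0.0819215   0.054     ]
top [0.69521139 0.05334653 0.092     ]
top [ 0.65293874 -0.33738649  0.092     ]
top [ 0.87817157 -0.3634231   0.092     ]
top [0.92125206 0.02491494 0.092     ]
hook [-1.534e+02 -0.000e+00 -1.000e-01]
hook- [26.6 -0.1  0. ]
ex [-63.4  -0.1  -0. ]
worldx [-69.6  -0.1  -0. ]
[ 195.9  534.9 -275.6] [ 195.9  551.  -267.6] [  80.9  551.  -267.7]
```

```bash
python3 -m inch '[[[26.6,0,0],[70,553,-267],1],[[26.6,0,0],[70,553,-267],1],[[26.6,0,0],[70,553,-267],1],[[26.6,0,0],[70,553,-267],1],[[26.6,0,0],[70,553,-267],1],[[26.6,0,0],[70,553,-267],1],[[26.6,0,0],[70,553,-267],1],[[26.6,0,0],[70,553,-267],1],[[26.6,0,0],[70,553,-267],1],[[26.6,0,0],[70,553,-267],1]]' 40; python3 - <<'E'
from h import *
p,r,s=tool();print(p,r.as_matrix().round(2),s['joint_pos'],s['clock']);h=np.array([.644,-.143,.035]);print(to(h))
E
```

```text
clock: 1.35
position: [0.6441, -0.1404, 0.1603]
ee_rot: [0.526, 0.473, -0.526, 0.472]
ft_force: [-0.4, -1.4, 1.3]
grip_width: 0.003
[ 0.64405796 -0.14043511  0.16032085] [[-0.    0.99 -0.11]
 [ 0.   -0.11 -0.99]
 [-1.   -0.   -0.  ]] [ 0.38647592  0.47212573 -0.32880407  1.43705566  0.1538215   1.25889839
 -1.63468577] 1.35
[125.3   0.4   2.7]
```

```bash
python3 -m inch '[[[0,0,0],[40,0,2],1],[[0,0,0],[75,0,2],1],[[0,0,0],[88,0,2],1],[[0,0,0],[88,0,2],1]]'; python3 - <<'E'
from h import *
for n in('top','side'):
    c=snap(n,n+'1.png')
    a=c['pixels'][110:200,290:410] if n=='top' else c['pixels'][130:230,220:340]
    cv2.imwrite('pics/%s1c.png'%n,cv2.resize(a[:,:,::-1],None,fx=5,fy=5,interpolation=cv2.INTER_CUBIC))
E
```

```text
clock: 1.85
position: [0.6434, -0.1424, 0.072]
ee_rot: [-0.526, -0.473, 0.526, -0.471]
ft_force: [0.0, -0.9, -0.0]
grip_width: -0.001
```

View pics/top1c.png

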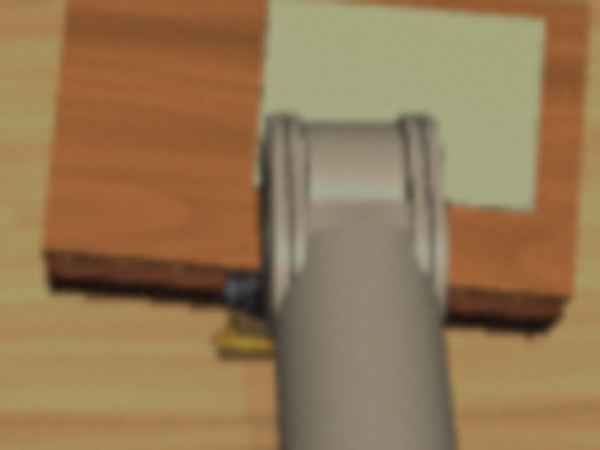

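View pics/side1c.png

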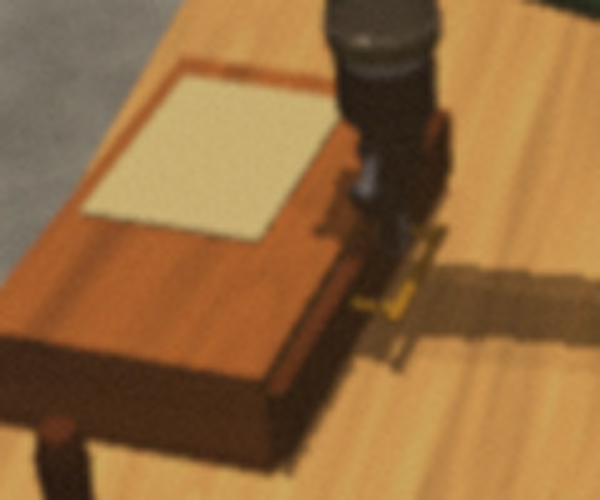

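The fingertip sits between the bar and the drawer front, at about (395,235) in the side crop. I'll go down in small steps and watch the force.

```bash
python3 -m inch '[[[0,0,0],[10,0,0],1],[[0,0,0],[16,0,0],1],[[0,0,0],[16,0,0],1]]';python3 -m inch '[[[0,0,0],[10,0,0],1],[[0,0,0],[19,0,0],1],[[0,0,0],[19,0,0],1]]'
```

```text
clock: 2.33
position: [0.6442, -0.1425, 0.0573]
ee_rot: [0.527, 0.473, -0.526, 0.472]
ft_force: [-0.1, -0.5, -0.4]
grip_width: -0.001
clock: 2.7
position: [0.6434, -0.1424, 0.037]
ee_rot: [-0.526, -0.473, 0.526, -0.471]
ft_force: [-0.0, -0.2, 0.3]
grip_width: 0.002
```

```bash
python3 -m inch '[[[0,0,0],[0,-6,0],1],[[0,0,0],[0,-25,0],1],[[0,0,0],[0,-50,0],1],[[0,0,0],[0,-75,0],1],[[0,0,0],[0,-100,0],1],[[0,0,0],[0,-125,0],1],[[0,0,0],[0,-150,0],1],[[0,0,0],[0,-160,0],1],[[0,0,0],[0,-160,0],1]]';python3 -m inch '[[[0,0,0],[0,-6,0],1],[[0,0,0],[0,-11,0],1],[[0,0,0],[0,-14,0],1],[[0,0,0],[0,-16,0],1],[[0,0,0],[0,-16,0],1]]'
```

```text
clock: 3.82
position: [0.4843, -0.1254, 0.0377]
ee_rot: [-0.526, -0.473, 0.526, -0.472]
ft_force: [0.9, 0.0, -0.3]
grip_width: 0.003
clock: 4.45
position: [0.4736, -0.124, 0.0389]
ee_rot: [0.529, 0.47, -0.524, 0.475]
ft_force: [22.0, -2.3, -16.0]
grip_width: -0.003
```

```bash
python3 -m inch '[[[0,0,0],[0,5,0],1],[[0,0,0],[0,7,0],1],[[0,0,0],[-30,7,0],1],[[0,0,0],[-70,7,0],1],[[0,0,0],[-120,7,0],1],[[0,0,0],[-120,7,0],1]]'; python3 - <<'E'
from h import *
p,r,s=tool();print(p,r.as_matrix().round(3),s['joint_pos'].round(2))
X=np.array([0,0,-1.])
for z in([1,0,0],[-1,0,0]):
    T=R.from_matrix(np.stack([X,np.cross(z,X),z],1)); print((r.inv()*T).as_rotvec(degrees=True).round(1))
for q in[[.477,.207,.09],[.585,.1845,.09],[.5795,.3705,.09],[.471,.373,.09]]: print(to(q))
E
```

```text
clock: 5.2
position: [0.4811, -0.1251, 0.1625]
ee_rot: [0.53, 0.468, -0.523, 0.476]
ft_force: [0.1, 0.5, -0.5]
grip_width: -0.002
[ 0.481068   -0.12513405  0.16247267] [[ 0.015  0.994 -0.108]
 [-0.002 -0.108 -0.994]
 [-1.     0.015  0.   ]] [ 0.51  0.12 -0.37  1.88  0.05  1.14 -1.55]
[-96.2   0.7  -0.6]
[83.8 -0.6 -0.7]
[  71.8  -40.9 -329.8]
[  73.4   68.9 -319. ]
[  73.    43.5 -503.4]
[  71.4  -64.7 -494.2]
```

```bash
python3 -m inch '[[[-96.2,0.7,-0.6],[0,-40.9,-330],1],[[-96.2,0.7,-0.6],[0,-40.9,-330],1],[[-96.2,0.7,-0.6],[0,-40.9,-330],1],[[-96.2,0.7,-0.6],[0,-40.9,-330],1],[[-96.2,0.7,-0.6],[0,-40.9,-330],1],[[-96.2,0.7,-0.6],[0,-40.9,-330],1],[[-96.2,0.7,-0.6],[0,-40.9,-330],1],[[-96.2,0.7,-0.6],[62,-40.9,-330],1],[[-96.2,0.7,-0.6],[62,-40.9,-330],1],[[-96.2,0.7,-0.6],[62,-40.9,-330],1]]'; python3 - <<'E'
from h import *
p,r,s=tool();print(r.as_matrix().round(3),s['joint_pos'].round(2))
c=snap('top','top2.png');c=snap('side','side2.png')
a=c['pixels'][200:320,220:380]
cv2.imwrite('pics/side2c.png',cv2.resize(a[:,:,::-1],None,fx=5,fy=5,interpolation=cv2.INTER_CUBIC))
print(to([.477,.207,.06]))
E
```

```text
clock: 6.45
position: [0.4759, 0.2069, 0.0985]
ee_rot: [0.0, 0.708, -0.0, 0.706]
ft_force: [0.3, -0.2, 0.5]
grip_width: 0.001
[[-0.002  0.     1.   ]
 [-0.     1.    -0.   ]
 [-1.    -0.    -0.002]] [ 0.18  0.32 -0.78  1.86  0.25  1.07 -0.69]
[39.8 -0.2  0.2]
```

View pics/top2.png

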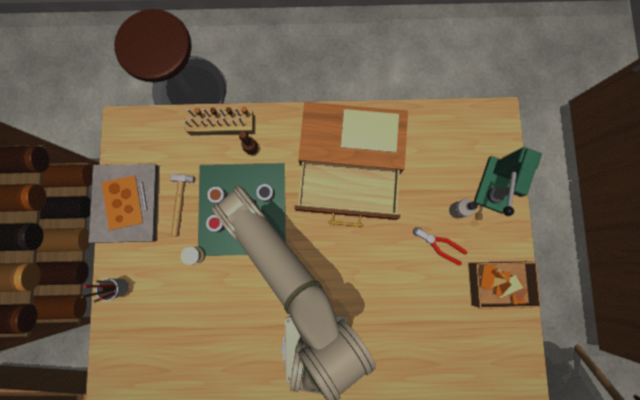

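View pics/side2c.png

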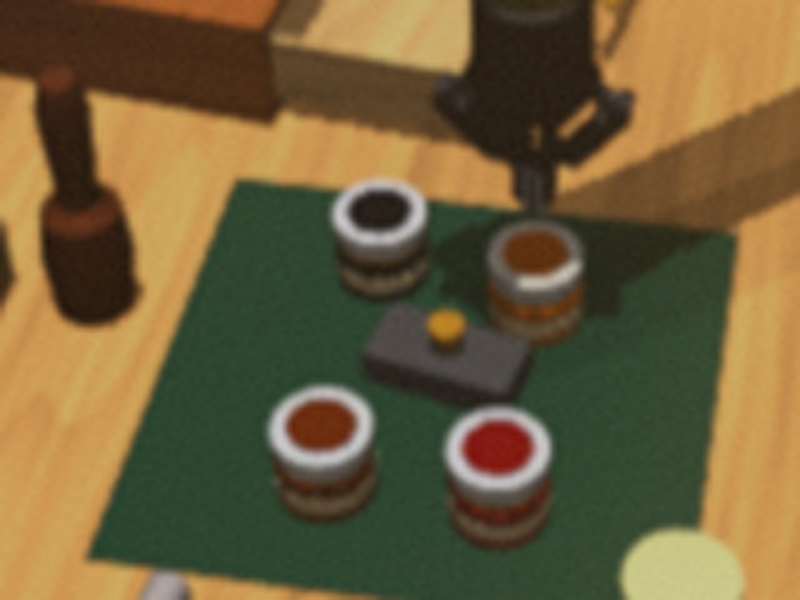

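The drawer is open, with the handle at (346,220) in the top view. The tins haven't moved, and the fingertip is over the tan lid. Now I'll press it.

```bash
python3 -m inch '[[[0,0,0],[20,0,0],1],[[0,0,0],[37,0,0],1],[[0,0,0],[40,0,0],1],[[0,0,0],[43,0,0],1],[[0,0,0],[46,0,0],1],[[0,0,0],[48.5,0,0],1],[[0,0,0],[48.5,0,0],1]]'
```

```text
clock: 7.42
position: [0.477, 0.2074, 0.0517]
ee_rot: [0.001, 0.707, -0.001, 0.708]
ft_force: [-0.6, -0.5, 3.2]
grip_width: -0.004
```

```bash
python3 -m inch '[[[0,0,0],[2,0,0],1],[[0,0,0],[3,0,0],1],[[0,0,0],[3,0,0],1]]';python3 -m inch '[[[0,0,0],[2,0,0],1],[[0,0,0],[3,0,0],1],[[0,0,0],[3,0,0],1]]'
```

```text
clock: 7.8
position: [0.4772, 0.2075, 0.05]
ee_rot: [0.001, 0.706, -0.002, 0.708]
ft_force: [-6.5, -4.1, 17.7]
grip_width: 0.004
clock: 8.18
position: [0.4774, 0.2076, 0.0498]
ee_rot: [0.001, 0.706, -0.002, 0.708]
ft_force: [-15.2, -7.9, 38.0]
grip_width: -0.003
```

```bash
python3 -m inch '[[[0,0,0],[-10,0,0],1],[[0,0,0],[-40,0,0],1],[[0,0,0],[-40,0,0],1]]'; python3 - <<'E'
from h import *
p,r,s=tool();print(p)
for q in[[.5855,.1845,.062],[.5855,.1845,.047]]: print(to(q))
E
```

```text
clock: 8.55
position: [0.4787, 0.2084, 0.0919]
ee_rot: [0.001, 0.705, -0.002, 0.709]
ft_force: [0.2, 0.2, -0.3]
grip_width: -0.0
[0.4787361  0.20843413 0.09193749]
[ 30.7 -23.4 106.7]
[ 45.7 -23.4 106.6]
```

```bash
python3 -m inch '[[[0,0,0],[0,-12,55],1],[[0,0,0],[0,-23.4,106.7],1],[[0,0,0],[20,-23.4,106.7],1],[[0,0,0],[31,-23.4,106.7],1],[[0,0,0],[34,-23.4,106.7],1],[[0,0,0],[37,-23.4,106.7],1],[[0,0,0],[40,-23.4,106.7],1],[[0,0,0],[43,-23.4,106.7],1],[[0,0,0],[45,-23.4,106.7],1]]';python3 -m inch '[[[0,0,0],[2,0,0],1],[[0,0,0],[2,0,0],1]]'
```

```text
clock: 9.68
position: [0.5855, 0.1852, 0.05]
ee_rot: [0.001, 0.704, -0.002, 0.71]
ft_force: [-12.3, -5.1, 29.8]
grip_width: 0.003
clock: 9.93
position: [0.5854, 0.1852, 0.05]
ee_rot: [0.0, 0.704, -0.002, 0.71]
ft_force: [-8.6, -4.2, 16.4]
grip_width: 0.004
```

```bash
python3 -m inch '[[[0,0,0],[-10,0,0],1],[[0,0,0],[-40,0,0],1],[[0,0,0],[-40,0,0],1]]'; python3 - <<'E'
from h import *
p,r,s=tool();print(p, s['joint_pos'].round(2))
c=dict(np.load('pics/top0.png.npz'));print('maul',px(c,248,140),px(c,250,147),px(c,244,135))
for q in[[.5795,.3705,.062],[.5795,.3705,.049]]: print(to(q))
E
```

```text
clock: 10.3
position: [0.5866, 0.1863, 0.0931]
ee_rot: [0.001, 0.702, -0.002, 0.712]
ft_force: [0.5, 0.5, -0.1]
grip_width: -0.002
[0.58655913 0.18626473 0.09309324] [ 0.16  0.51 -0.7   1.63  0.36  1.13 -0.64]
maul [0.76034194 0.22933964 0.15178673] [0.75166261 0.23295644 0.08943292] [0.7669723  0.23636709 0.19117638]
[ 30.7 184.3  -8.1]
[ 43.7 184.3  -8.2]
```

```bash
python3 -m inch '[[[0,0,0],[0,60,-2],1],[[0,0,0],[0,120,-5],1],[[0,0,0],[0,184.3,-8],1],[[0,0.7,0],[20,184.3,-8],1],[[0,0.7,0],[31,184.3,-8],1],[[0,0.7,0],[34,184.3,-8],1],[[0,0.7,0],[37,184.3,-8],1],[[0,0.7,0],[40,184.3,-8],1],[[0,0.7,0],[43,184.3,-8],1],[[0,0.7,0],[46,184.3,-8],1]]';python3 -m inch '[[[0,0,0],[1,0,0],1],[[0,0,0],[1,0,0],1]]'
```

```text
clock: 11.55
position: [0.5808, 0.3699, 0.0499]
ee_rot: [0.001, 0.706, -0.002, 0.708]
ft_force: [-12.4, -11.9, 36.8]
grip_width: 0.0
clock: 11.8
position: [0.5816, 0.3698, 0.0502]
ee_rot: [0.001, 0.705, -0.002, 0.709]
ft_force: [-0.4, -1.3, 8.3]
grip_width: 0.001
```

Brown is home. Red next.

```bash
python3 -m inch '[[[0,0,0],[-10,0,0],1],[[0,0,0],[-40,0,0],1],[[0,0,0],[-40,0,0],1]]'; python3 - <<'E'
from h import *
p,r,s=tool();print(p, s['joint_pos'].round(2))
for q in[[.471,.373,.062],[.471,.373,.049]]: print(to(q))
E
```

```text
clock: 12.18
position: [0.5825, 0.3709, 0.0933]
ee_rot: [0.002, 0.704, -0.002, 0.71]
ft_force: [0.5, -0.4, -1.1]
grip_width: 0.002
[0.58246432 0.37092591 0.09326817] [-0.17  0.67 -0.69  1.4   0.44  1.22 -0.91]
[  30.3    1.4 -111.7]
[  43.3    1.4 -111.9]
```

```bash
python3 -m inch '[[[0,0,0],[0,1,-56],1],[[0,0,0],[0,1.4,-111.7],1],[[0,0.5,0],[15,1.4,-111.7],1],[[0,0.5,0],[29,1.4,-111.7],1],[[0,0.5,0],[33,1.4,-111.7],1],[[0,0.5,0],[37,1.4,-111.7],1],[[0,0.5,0],[40,1.4,-111.7],1],[[0,0.5,0],[43,1.4,-111.7],1],[[0,0.5,0],[46,1.4,-111.7],1]]';python3 -m inch '[[[0,0,0],[1,0,0],1],[[0,0,0],[1,0,0],1]]';python3 -m inch '[[[0,0,0],[-10,0,0],1],[[0,0,0],[-50,0,0],0.3],[[0,0,0],[-90,0,0],0],[[0,0,0],[-90,0,0],0]]'; python3 - <<'E'
from h import *
for n in('top','side'):
    c=snap(n,n+'3.png')
    a=c['pixels'][140:270,180:360] if n=='top' else c['pixels'][200:320,220:380]
    cv2.imwrite('pics/%s3c.png'%n,cv2.resize(a[:,:,::-1],None,fx=4.4,fy=4.4,interpolation=cv2.INTER_CUBIC))
E
```

```text
clock: 13.3
position: [0.4723, 0.3726, 0.0496]
ee_rot: [0.002, 0.707, -0.003, 0.708]
ft_force: [-17.6, -20.1, 57.8]
grip_width: 0.001
clock: 13.55
position: [0.4731, 0.3729, 0.0501]
ee_rot: [0.003, 0.706, -0.003, 0.708]
ft_force: [-4.9, -4.6, 14.3]
grip_width: 0.004
clock: 14.05
position: [0.4746, 0.3745, 0.1439]
ee_rot: [0.004, 0.705, -0.002, 0.709]
ft_force: [-0.3, 0.5, -0.6]
grip_width: 0.635
```

View pics/top3c.png

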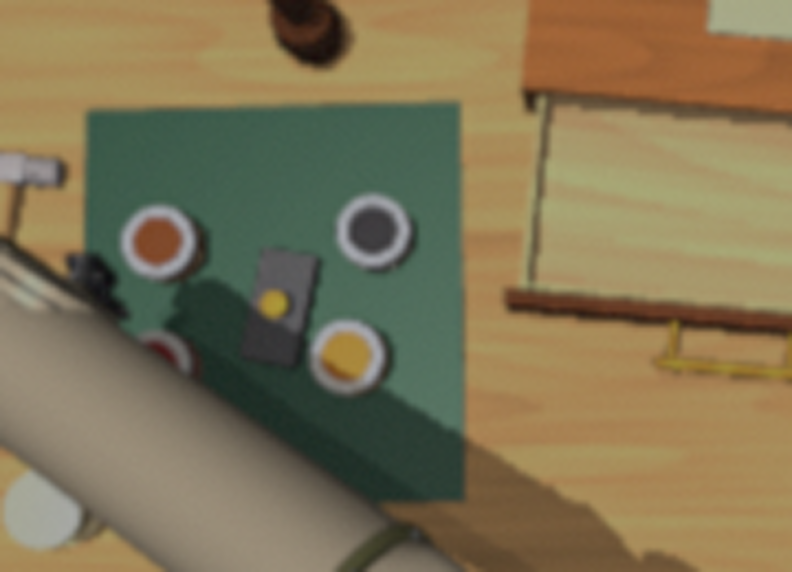

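View pics/side3c.png

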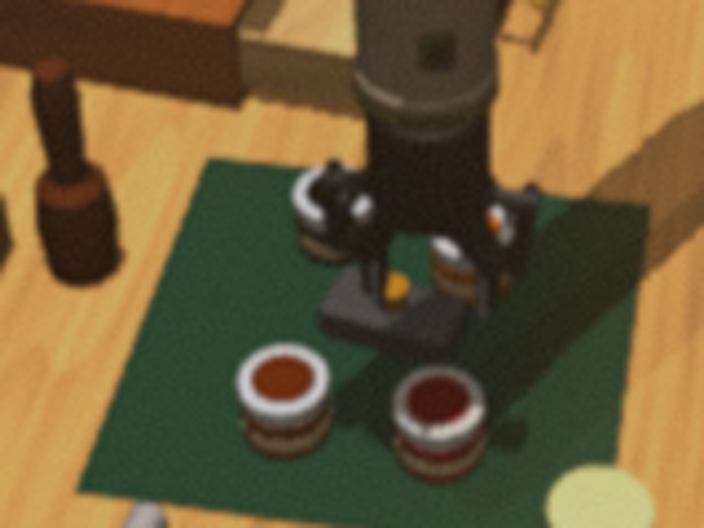

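```bash
python3 - <<'E'
from h import *
c=dict(np.load('pics/top3.png.npz'))
f=lambda x,y:((x+.5)/4.4-.5+180,(y+.5)/4.4-.5+140)
print('bar L end',px(c,*f(655,363),.056))
print('front top outer L',px(c,*f(507,308),.079),'inner L',px(c,*f(507,291),.079))
print('floor near top-left',px(c,*f(553,97),.022), 'near front L',px(c,*f(540,290),.022))
print('spool',px(c,*f(42,510),.07))
for n,x,y in[('brown',160,241),('black',374,231),('tan',347,356)]: print(n,px(c,*f(x,y),.05))
print(to([.4715,.373,.06]),to([.4715,.373,.003]),tool()[2]['grip_width'])
E
```

```text
bar L end [ 0.46391047 -0.05670386  0.056     ]
front top outer L [0.51139375 0.06763252 0.079     ] inner L [0.52584351 0.06743293 0.079     ]
floor near top-left [0.70643275 0.02723829 0.022     ] near front L [0.53301828 0.04173209 0.022     ]
spool [0.35148306 0.45876853 0.07      ]
brown [0.57972373 0.36897996 0.05      ]
black [0.58433362 0.1836608  0.05      ]
tan [0.4763138 0.2071051 0.05     ]
[80.4  0.  -2.1] [137.4   0.   -2.2] 0.8086276760035903
```

```bash
python3 -m inch '[[[0,0,0],[40,0,-2],0],[[0,0,0],[80,0,-2],0],[[0,0,0],[110,0,-2],0],[[0,0,0],[130,0,-2],0],[[0,0,0],[137,0,-2],0],[[0,0,0],[137,0,-2],0],[[0,0,0],[137,0,-2],0]]'
```

```text
clock: 15.02
position: [0.4723, 0.3735, 0.0045]
ee_rot: [0.003, 0.706, -0.003, 0.709]
ft_force: [0.7, 1.0, -0.4]
grip_width: 0.999
```

```bash
python3 -m inch '[[[0,0,0],[0,0,0],0.5],[[0,0,0],[0,0,0],0.5],[[0,0,0],[0,0,0],0.5],[[0,0,0],[0,0,0],0.5],[[0,0,0],[0,0,0],0.5],[[0,0,0],[0,0,0],0.5]]' 35
```

```text
clock: 15.78
position: [0.4727, 0.3739, 0.0056]
ee_rot: [0.004, 0.705, -0.002, 0.709]
ft_force: [-1.1, -1.2, 5.4]
grip_width: 0.719
```

```bash
python3 -m inch '[[[0,0,0],[-15,0,0],0.5],[[0,0,0],[-60,0,0],0.5],[[0,0,0],[-110,0,0],0.5],[[0,0,0],[-140,0,0],0.5],[[0,0,0],[-140,0,0],0.5]]';  python3 - <<'E'
from h import *
p,r,s=tool();print(s['joint_pos'].round(2))
ex=np.array([np.cos(np.radians(-6.2)),np.sin(np.radians(-6.2)),0]);X=np.array([0,0,-1.])
T=R.from_matrix(np.stack([X,np.cross(ex,X),ex],1)); print((r.inv()*T).as_rotvec(degrees=True).round(1))
print(to([.572,-.266,.145]))
c=snap('side','side4.png'); a=c['pixels'][160:340,200:420]
cv2.imwrite('pics/side4c.png',cv2.resize(a[:,:,::-1],None,fx=3.3,fy=3.3,interpolation=cv2.INTER_CUBIC))
E
```

```text
clock: 16.4
position: [0.4729, 0.3747, 0.1487]
ee_rot: [0.005, 0.704, -0.001, 0.71]
ft_force: [0.6, 0.9, -3.3]
grip_width: 0.719
[-0.13  0.45 -0.78  1.6   0.34  1.22 -0.99]
[ 5.7  0.5 -0.3]
[   1.9 -639.9  104.6]
```

View pics/side4c.png

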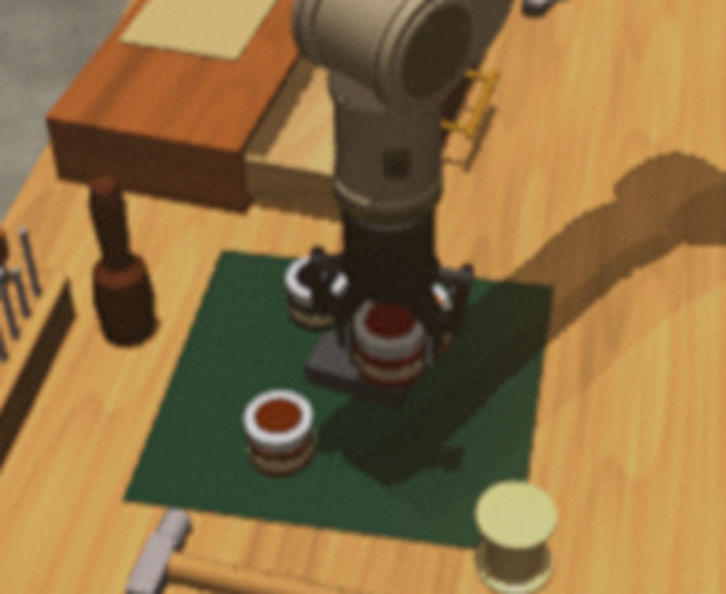

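The red tin is held upright at (388,345) in the crop. I'll carry it to the right-hand slot.

```bash
python3 -m inch '[[[5.7,0.5,-0.3],[0,-50,8],0.5],[[5.7,0.5,-0.3],[0,-105,17],0.5],[[5.7,0.5,-0.3],[0,-160,26],0.5],[[5.7,0.5,-0.3],[0,-215,35],0.5],[[5.7,0.5,-0.3],[0,-270,44],0.5],[[5.7,0.5,-0.3],[0,-325,53],0.5],[[5.7,0.5,-0.3],[0,-380,62],0.5],[[5.7,0.5,-0.3],[0,-435,71],0.5],[[5.7,0.5,-0.3],[0,-490,80],0.5],[[5.7,0.5,-0.3],[0,-545,90],0.5]]'; python3 -m inch '[[[0,0,0],[0,-55,8],0.5],[[0,0,0],[0,-80,13],0.5],[[0,0,0],[0,-90,13],0.5],[[0,0,0],[0,-90,13],0.5]]'; python3 - <<'E'
from h import *
p,r,s=tool();print(s['joint_pos'].round(2));print(r.as_matrix().round(3))
print(to([.572,-.266,.030]),tool()[2]['ft_force'])
ex=np.array([np.cos(np.radians(-6.2)),np.sin(np.radians(-6.2)),0]);X=np.array([0,0,-1.])
T=R.from_matrix(np.stack([X,np.cross(ex,X),ex],1)); print((r.inv()*T).as_rotvec(degrees=True).round(1))
for n in('top','side'):
    c=snap(n,n+'5.png')
E
```

```text
clock: 17.7
position: [0.5565, -0.1736, 0.1441]
ee_rot: [0.037, 0.708, -0.039, 0.704]
ft_force: [0.5, 1.3, -3.7]
grip_width: 0.718
clock: 18.2
position: [0.5596, -0.2633, 0.1435]
ee_rot: [0.038, 0.708, -0.038, 0.704]
ft_force: [0.5, 1.6, -2.1]
grip_width: 0.715
[ 0.74  0.43 -0.48  1.56  0.21  1.21  0.11]
[[-0.006  0.107  0.994]
 [-0.001  0.994 -0.107]
 [-1.    -0.001 -0.005]]
[113.5  -1.2  13.3] [ 0.54965222  1.60399789 -2.13342304]
[ 0.1 -0.3  0.1]
```

View pics/top5.png

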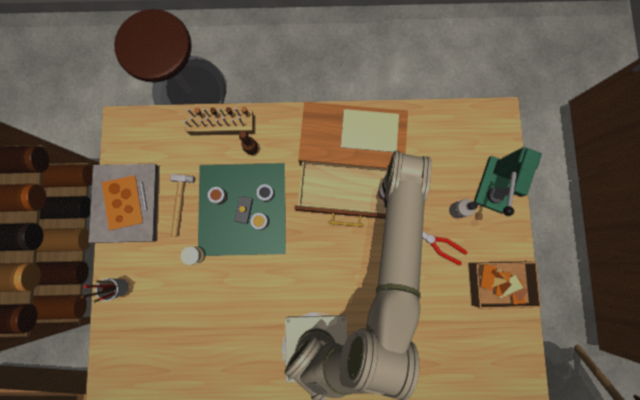

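View pics/side5.png

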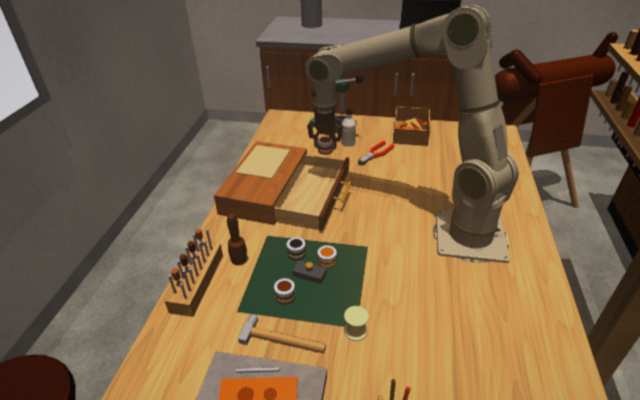

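```bash
python3 -m inch '[[[0,0,0],[0,-1,13],0.5],[[0,0,0],[30,-1,13],0.5],[[0,0,0],[60,-1,13],0.5],[[0,0,0],[85,-1,13],0.5],[[0,0,0],[100,-1,13],0.5],[[0,0,0],[111,-1,13],0.5],[[0,0,0],[111,-1,13],0.5],[[0,0,0],[111,-1,13],0.5]]'; python3 -m inch '[[[0,0,0],[3,0,0],0.5],[[0,0,0],[5,0,0],0.5],[[0,0,0],[5,0,0],0.5]]'
```

```text
clock: 19.3
position: [0.5731, -0.2648, 0.034]
ee_rot: [0.037, 0.707, -0.038, 0.705]
ft_force: [0.3, -0.3, -2.9]
grip_width: 0.718
clock: 19.68
position: [0.5729, -0.2648, 0.0289]
ee_rot: [0.037, 0.707, -0.038, 0.705]
ft_force: [0.1, -0.4, -2.9]
grip_width: 0.717
```

```bash
python3 -m inch '[[[0,0,0],[2,0,0],0.5],[[0,0,0],[3,0,0],0.5],[[0,0,0],[3,0,0],0.5]]'
```

```text
clock: 20.05
position: [0.5746, -0.2651, 0.0276]
ee_rot: [0.036, 0.706, -0.038, 0.706]
ft_force: [0.5, 1.0, 7.1]
grip_width: 0.716
```

Contact. I'll release, lift, and go for black.

```bash
python3 -m inch '[[[0,0,0],[-1,0,0],0.3],[[0,0,0],[-1,0,0],0.1],[[0,0,0],[-1,0,0],0],[[0,0,0],[-1,0,0],0],[[0,0,0],[-20,0,0],0],[[0,0,0],[-60,0,0],0],[[0,0,0],[-115,0,0],0],[[0,0,0],[-115,0,0],0]]';python3 - <<'E'
from h import *
X=np.array([0,0,-1.]);z=np.array([1.,0,0])
p,r,s=tool()
T=R.from_matrix(np.stack([X,np.cross(z,X),z],1)); print((r.inv()*T).as_rotvec(degrees=True).round(1))
print(to([.585,.1845,.14]))
E
```

```text
clock: 21.05
position: [0.5775, -0.2656, 0.1492]
ee_rot: [0.035, 0.703, -0.039, 0.709]
ft_force: [-0.1, 0.0, 0.2]
grip_width: 0.999
[-6.   0.5  0.3]
[  6.4 448.4 -39.9]
```

```bash
python3 -m inch '[[[-6,0.5,0.3],[0,50,-4],0],[[-6,0.5,0.3],[0,105,-9],0],[[-6,0.5,0.3],[0,160,-14],0],[[-6,0.5,0.3],[0,215,-19],0],[[-6,0.5,0.3],[0,270,-24],0],[[-6,0.5,0.3],[0,325,-29],0],[[-6,0.5,0.3],[0,380,-34],0],[[-6,0.5,0.3],[0,430,-39],0],[[-6,0.5,0.3],[0,448,-40],0],[[-6,0.5,0.3],[0,448,-40],0]]';python3 - <<'E'
from h import *
for n in('top','side'):
    c=snap(n,n+'6.png')
print(to([.5845,.184,.003]))
E
```

```text
clock: 22.3
position: [0.5846, 0.1851, 0.1466]
ee_rot: [-0.001, 0.707, 0.0, 0.707]
ft_force: [0.6, -1.6, 0.2]
grip_width: 0.999
[143.4   2.1  -0.8]
```

View pics/top6.png

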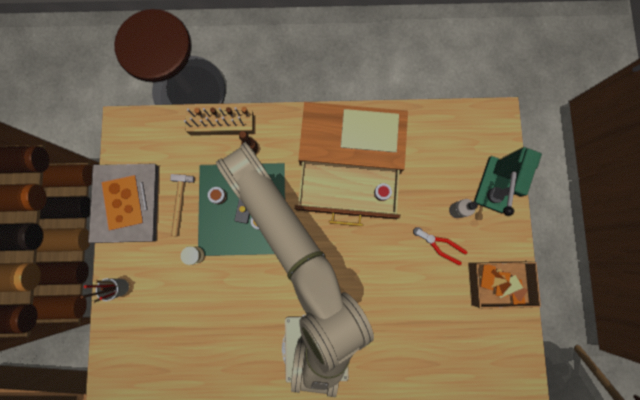

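View pics/side6.png

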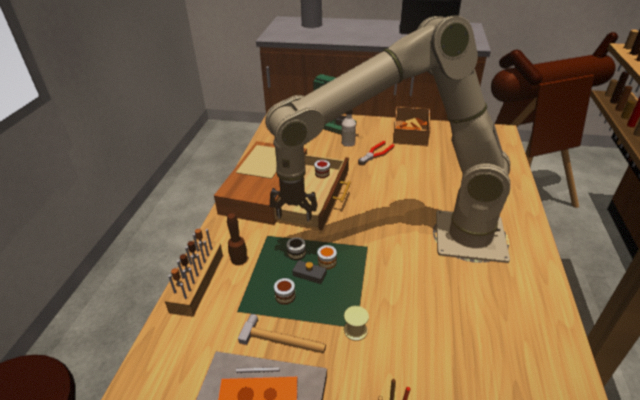

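Red stands in the drawer at (384,191), and the black tin is still in place (side view 296,244).

```bash
python3 -m inch '[[[0,0,0],[40,2,-1],0],[[0,0,0],[80,2,-1],0],[[0,0,0],[115,2,-1],0],[[0,0,0],[135,2,-1],0],[[0,0,0],[143,2,-1],0],[[0,0,0],[143,2,-1],0],[[0,0,0],[143,2,-1],0]]';python3 -m inch '[[[0,0,0],[1,0,0],0.5],[[0,0,0],[1,0,0],0.5],[[0,0,0],[1,0,0],0.5],[[0,0,0],[1,0,0],0.5],[[0,0,0],[1,0,0],0.5],[[0,0,0],[1,0,0],0.5]]' 35
```

```text
clock: 23.28
position: [0.5851, 0.1842, 0.0047]
ee_rot: [0.0, 0.706, -0.001, 0.708]
ft_force: [-0.7, 0.5, -0.0]
grip_width: 0.997
clock: 24.02
position: [0.5856, 0.1843, 0.0047]
ee_rot: [0.001, 0.706, -0.001, 0.708]
ft_force: [-0.6, -2.0, 5.8]
grip_width: 0.72
```

```bash
python3 -m inch '[[[0,0,0],[-15,0,0],0.5],[[0,0,0],[-60,0,0],0.5],[[0,0,0],[-110,0,0],0.5],[[0,0,0],[-140,0,0],0.5],[[0,0,0],[-140,0,0],0.5]]';  cat >> h.py <<'E'
def drop(q):
    p,r,s=tool()
    ex=np.array([np.cos(np.radians(-6.2)),np.sin(np.radians(-6.2)),0]);X=np.array([0,0,-1.])
    T=R.from_matrix(np.stack([X,np.cross(ex,X),ex],1)); print('turn',(r.inv()*T).as_rotvec(degrees=True).round(1),'shift',to(q))
E
python3 -c "
from h import *
drop([.5815,-.1797,.145])"
```

```text
clock: 24.65
position: [0.5864, 0.1852, 0.1478]
ee_rot: [0.001, 0.704, -0.001, 0.71]
ft_force: [-0.2, -0.5, -3.1]
grip_width: 0.715
turn [ 6.1  0.4 -0. ] shift [   2.8 -364.9   -3.9]
```

```bash
python3 -m inch '[[[6,0.4,0],[0,-50,-1],0.5],[[6,0.4,0],[0,-105,-1],0.5],[[6,0.4,0],[0,-160,-2],0.5],[[6,0.4,0],[0,-215,-2],0.5],[[6,0.4,0],[0,-270,-3],0.5],[[6,0.4,0],[0,-325,-4],0.5],[[6,0.4,0],[0,-360,-4],0.5],[[6,0.4,0],[0,-365,-4],0.5],[[6,0.4,0],[0,-365,-4],0.5]]'; python3 -c "
from h import *
drop([.5815,-.1797,.030])"
```

```text
clock: 25.78
position: [0.5809, -0.1792, 0.1467]
ee_rot: [0.038, 0.706, -0.037, 0.706]
ft_force: [0.8, 0.4, -2.8]
grip_width: 0.718
turn [ 0.1 -0.  -0.1] shift [116.7  -0.6   0.8]
```

```bash
python3 -m inch '[[[0,0,0],[35,-0.5,0.5],0.5],[[0,0,0],[70,-0.5,0.5],0.5],[[0,0,0],[95,-0.5,0.5],0.5],[[0,0,0],[108,-0.5,0.5],0.5],[[0,0,0],[116,-0.5,0.5],0.5],[[0,0,0],[118,-0.5,0.5],0.5],[[0,0,0],[120,-0.5,0.5],0.5],[[0,0,0],[120,-0.5,0.5],0.5]]'
```

```text
clock: 26.78
position: [0.5815, -0.1796, 0.0271]
ee_rot: [0.038, 0.706, -0.037, 0.706]
ft_force: [0.4, 0.4, -2.6]
grip_width: 0.719
```

```bash
python3 -m inch '[[[0,0,0],[2,0,0],0.5],[[0,0,0],[2,0,0],0.5]]'
```

```text
clock: 27.02
position: [0.583, -0.1799, 0.0267]
ee_rot: [0.038, 0.705, -0.038, 0.707]
ft_force: [0.4, -0.2, 5.7]
grip_width: 0.714
```

Release, lift, then on to tan at (.4765,.207).

```bash
python3 -m inch '[[[0,0,0],[-0.5,0,0],0.3],[[0,0,0],[-0.5,0,0],0.1],[[0,0,0],[-0.5,0,0],0],[[0,0,0],[-0.5,0,0],0],[[0,0,0],[-20,0,0],0],[[0,0,0],[-60,0,0],0],[[0,0,0],[-115,0,0],0],[[0,0,0],[-115,0,0],0]]';python3 - <<'E'
from h import *
X=np.array([0,0,-1.]);z=np.array([1.,0,0])
p,r,s=tool()
T=R.from_matrix(np.stack([X,np.cross(z,X),z],1)); print((r.inv()*T).as_rotvec(degrees=True).round(1))
print(to([.4765,.207,.14]))
c=snap('top','top7.png')
a=c['pixels'][140:270,180:420]
cv2.imwrite('pics/top7c.png',cv2.resize(a[:,:,::-1],None,fx=3.3,fy=3.3,interpolation=cv2.INTER_CUBIC))
E
```

```text
clock: 28.02
position: [0.5855, -0.1802, 0.148]
ee_rot: [0.037, 0.702, -0.039, 0.71]
ft_force: [0.4, -0.2, -0.8]
grip_width: 1.001
[-6.1  0.7  0.1]
[   5.7  373.3 -149.9]
```

View pics/top7c.png

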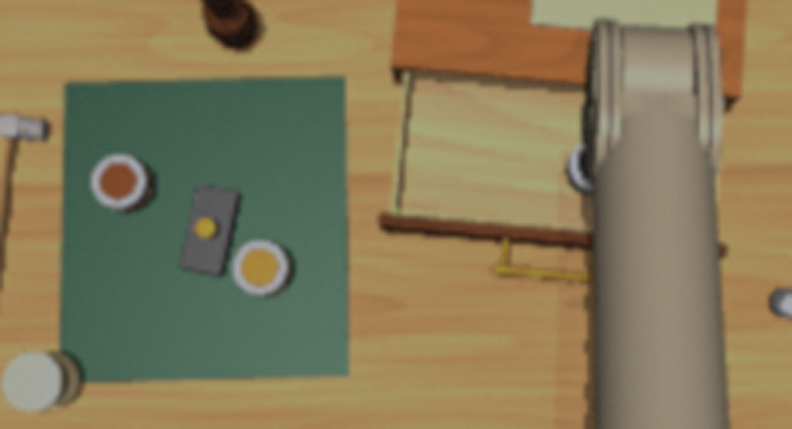

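Brown at (120,182) and tan at (261,268) haven't moved, and black is in the drawer.

```bash
python3 -m inch '[[[-6,0.7,0],[0,50,-20],0],[[-6,0.7,0],[0,105,-42],0],[[-6,0.7,0],[0,160,-64],0],[[-6,0.7,0],[0,215,-86],0],[[-6,0.7,0],[0,270,-108],0],[[-6,0.7,0],[0,325,-130],0],[[-6,0.7,0],[0,365,-146],0],[[-6,0.7,0],[0,373,-150],0],[[-6,0.7,0],[0,373,-150],0]]';python3 - <<'E'
from h import *
c=snap('side','side8.png')
a=c['pixels'][200:320,220:380]
cv2.imwrite('pics/side8c.png',cv2.resize(a[:,:,::-1],None,fx=4.4,fy=4.4,interpolation=cv2.INTER_CUBIC))
print(to([.4765,.207,.003]))
E
```

```text
clock: 29.2
position: [0.4745, 0.2066, 0.1433]
ee_rot: [0.0, 0.709, -0.001, 0.705]
ft_force: [-0.6, -0.5, -0.1]
grip_width: 0.998
[140.3   1.6   2.2]
```

View pics/side8c.png

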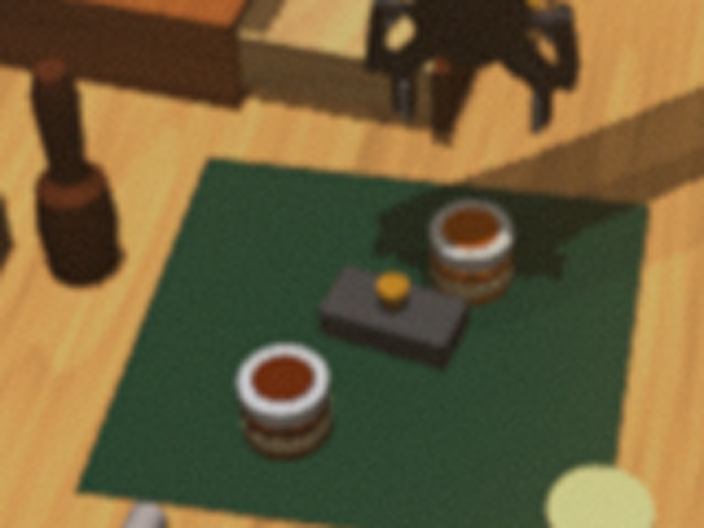

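```bash
python3 -m inch '[[[0,0,0],[40,1.6,2],0],[[0,0,0],[80,1.6,2],0],[[0,0,0],[115,1.6,2],0],[[0,0,0],[132,1.6,2],0],[[0,0,0],[140,1.6,2],0],[[0,0,0],[140,1.6,2],0],[[0,0,0],[140,1.6,2],0]]';python3 -m inch '[[[0,0,0],[1,0,0],0.5],[[0,0,0],[1,0,0],0.5],[[0,0,0],[1,0,0],0.5],[[0,0,0],[1,0,0],0.5],[[0,0,0],[1,0,0],0.5],[[0,0,0],[1,0,0],0.5]]' 35
python3 -m inch '[[[0,0,0],[-15,0,0],0.5],[[0,0,0],[-60,0,0],0.5],[[0,0,0],[-110,0,0],0.5],[[0,0,0],[-140,0,0],0.5],[[0,0,0],[-140,0,0],0.5]]';python3 -c "
from h import *
drop([.5907,-.0943,.145])"
```

```text
clock: 30.12
position: [0.4771, 0.2072, 0.0043]
ee_rot: [0.001, 0.708, -0.002, 0.706]
ft_force: [0.6, -0.6, 0.6]
grip_width: 0.994
clock: 30.88
position: [0.4775, 0.2074, 0.0042]
ee_rot: [0.001, 0.708, -0.002, 0.706]
ft_force: [-2.1, -0.3, 6.7]
grip_width: 0.716
clock: 31.5
position: [0.4791, 0.2083, 0.1472]
ee_rot: [0.001, 0.706, -0.001, 0.708]
ft_force: [-0.2, -0.7, -2.3]
grip_width: 0.719
turn [ 6.   0.1 -0. ] shift [   2.5 -302.2  112.7]
```

```bash
python3 -m inch '[[[6,0.1,0],[0,-50,18],0.5],[[6,0.1,0],[0,-105,39],0.5],[[6,0.1,0],[0,-160,60],0.5],[[6,0.1,0],[0,-215,80],0.5],[[6,0.1,0],[0,-270,100],0.5],[[6,0.1,0],[0,-297,111],0.5],[[6,0.1,0],[0,-302,113],0.5],[[6,0.1,0],[0,-302,113],0.5]]'; python3 -c "
from h import *
drop([.5907,-.0943,.0265])"
```

```text
clock: 32.5
position: [0.5905, -0.0933, 0.1468]
ee_rot: [0.038, 0.706, -0.038, 0.706]
ft_force: [-0.9, 0.3, -1.8]
grip_width: 0.725
turn [ 0. -0. -0.] shift [120.3  -1.1   0.4]
```

```bash
python3 -m inch '[[[0,0,0],[35,-1,0],0.5],[[0,0,0],[70,-1,0],0.5],[[0,0,0],[95,-1,0],0.5],[[0,0,0],[108,-1,0],0.5],[[0,0,0],[116,-1,0],0.5],[[0,0,0],[119,-1,0],0.5],[[0,0,0],[121,-1,0],0.5],[[0,0,0],[121,-1,0],0.5]]'
```

```text
clock: 33.5
position: [0.5907, -0.0942, 0.0263]
ee_rot: [0.038, 0.706, -0.038, 0.706]
ft_force: [-0.1, -0.4, -1.4]
grip_width: 0.718
```

```bash
python3 -m inch '[[[0,0,0],[2,0,0],0.5],[[0,0,0],[2,0,0],0.5]]'; python3 -m inch '[[[0,0,0],[-0.5,0,0],0.3],[[0,0,0],[-0.5,0,0],0.1],[[0,0,0],[-0.5,0,0],0],[[0,0,0],[-0.5,0,0],0],[[0,0,0],[-20,0,0],0],[[0,0,0],[-60,0,0],0],[[0,0,0],[-115,0,0],0],[[0,0,0],[-115,0,0],0]]';python3 - <<'E'
from h import *
X=np.array([0,0,-1.]);z=np.array([1.,0,0])
p,r,s=tool()
T=R.from_matrix(np.stack([X,np.cross(z,X),z],1)); print((r.inv()*T).as_rotvec(degrees=True).round(1))
print(to([.580,.3695,.14]))
for n in('top','side'):
    c=snap(n,n+'9.png')
    a=c['pixels'][140:270,180:420] if n=='top' else c['pixels'][150:330,200:400]
    cv2.imwrite('pics/%s9c.png'%n,cv2.resize(a[:,:,::-1],None,fx=3.3,fy=3.3,interpolation=cv2.INTER_CUBIC))
E
```

```text
clock: 33.75
position: [0.5924, -0.0944, 0.0263]
ee_rot: [0.038, 0.705, -0.038, 0.707]
ft_force: [0.7, -0.3, 8.5]
grip_width: 0.72
clock: 34.75
position: [0.5948, -0.0943, 0.1474]
ee_rot: [0.038, 0.702, -0.038, 0.711]
ft_force: [0.4, -0.3, -1.0]
grip_width: 1.0
[-6.2  0.7  0.1]
[  6.4 459.5 -64.6]
```

View pics/top9c.png

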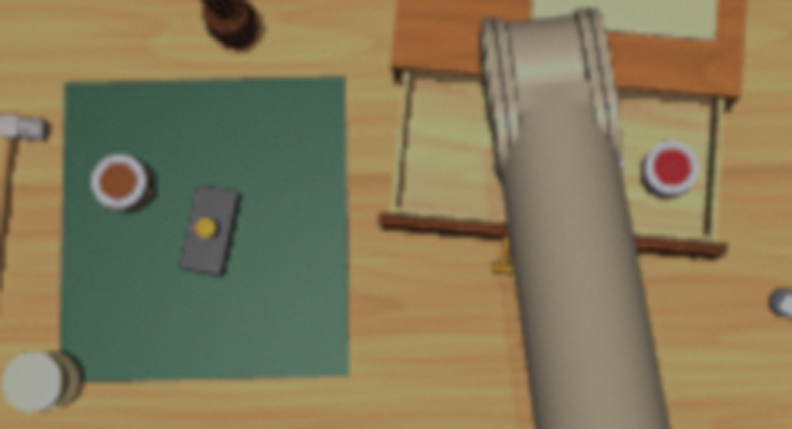

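View pics/side9c.png

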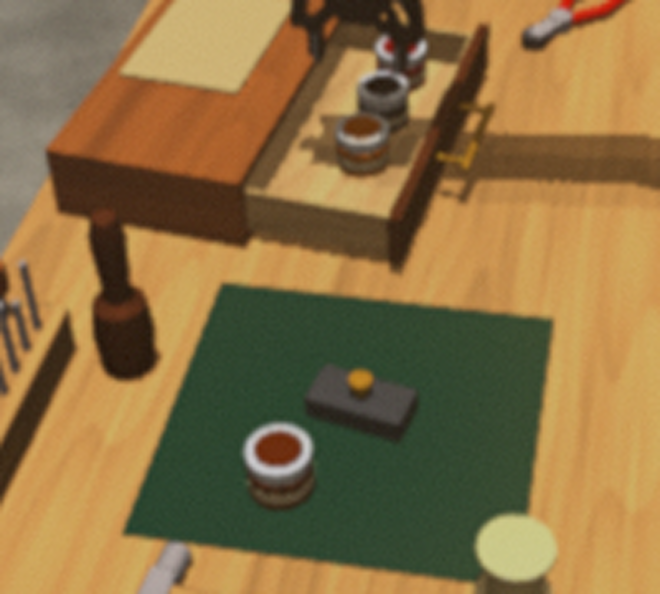

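Three tins now stand upright in the drawer. Brown is still at (120,182) in the top crop, so it's next.

```bash
python3 -m inch '[[[-6.2,0.7,0],[0,50,-7],0],[[-6.2,0.7,0],[0,105,-15],0],[[-6.2,0.7,0],[0,160,-22],0],[[-6.2,0.7,0],[0,215,-30],0],[[-6.2,0.7,0],[0,270,-38],0],[[-6.2,0.7,0],[0,325,-46],0],[[-6.2,0.7,0],[0,380,-54],0],[[-6.2,0.7,0],[0,435,-61],0],[[-6.2,0.7,0],[0,459,-65],0],[[-6.2,0.7,0],[0,459,-65],0]]';python3 - <<'E'
from h import *
c=snap('side','side10.png')
a=c['pixels'][150:330,200:400]
cv2.imwrite('pics/side10c.png',cv2.resize(a[:,:,::-1],None,fx=3.3,fy=3.3,interpolation=cv2.INTER_CUBIC))
print(to([.580,.3695,.003]))
E
```

```text
clock: 36.1
position: [0.575, 0.3712, 0.1407]
ee_rot: [-0.002, 0.71, 0.002, 0.704]
ft_force: [0.1, -0.4, -0.0]
grip_width: 1.001
[137.9   0.4   5. ]
```

View pics/side10c.png

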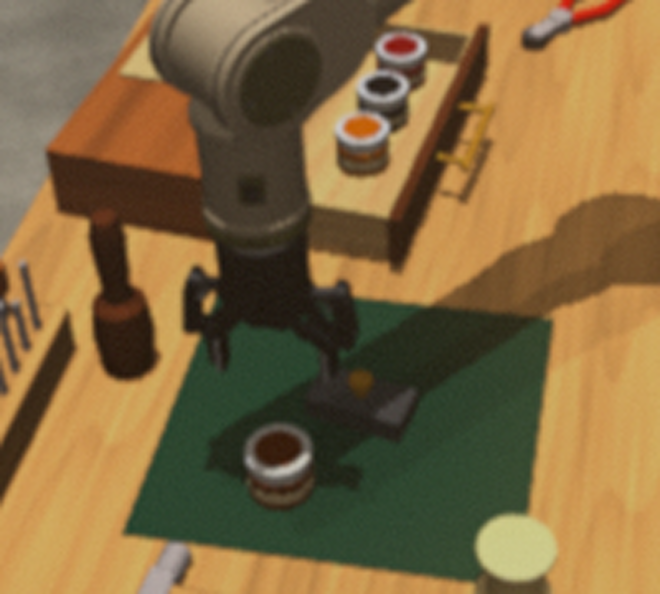

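```bash
python3 -m inch '[[[0,-0.5,0],[40,0,5],0],[[0,-0.5,0],[80,0,5],0],[[0,-0.5,0],[110,0,5],0],[[0,-0.5,0],[130,0,5],0],[[0,-0.5,0],[137,0,5],0],[[0,-0.5,0],[138,0,5],0],[[0,-0.5,0],[138,0,5],0]]';python3 -m inch '[[[0,0,0],[1,0,0],0.5],[[0,0,0],[1,0,0],0.5],[[0,0,0],[1,0,0],0.5],[[0,0,0],[1,0,0],0.5],[[0,0,0],[1,0,0],0.5],[[0,0,0],[1,0,0],0.5]]' 35
python3 -m inch '[[[0,0,0],[-15,0,0],0.5],[[0,0,0],[-60,0,0],0.5],[[0,0,0],[-110,0,0],0.5],[[0,0,0],[-140,0,0],0.5],[[0,0,0],[-140,0,0],0.5]]';python3 -c "
from h import *
drop([.600,-.008,.145])"
```

```text
clock: 37.02
position: [0.5806, 0.3694, 0.0041]
ee_rot: [-0.001, 0.706, 0.001, 0.708]
ft_force: [-0.4, -0.4, -0.4]
grip_width: 1.002
clock: 37.78
position: [0.581, 0.3698, 0.0041]
ee_rot: [-0.0, 0.706, 0.001, 0.708]
ft_force: [-1.3, -0.6, 6.0]
grip_width: 0.716
clock: 38.4
position: [0.5815, 0.3708, 0.1475]
ee_rot: [0.0, 0.705, 0.002, 0.71]
ft_force: [-0.1, 0.5, -2.8]
grip_width: 0.719
turn [ 6.3  0.4 -0.2] shift [   1.5 -378.8   17.7]
```

```bash
python3 -m inch '[[[6.3,0.4,0],[0,-50,2],0.5],[[6.3,0.4,0],[0,-105,5],0.5],[[6.3,0.4,0],[0,-160,8],0.5],[[6.3,0.4,0],[0,-215,10],0.5],[[6.3,0.4,0],[0,-270,12],0.5],[[6.3,0.4,0],[0,-325,15],0.5],[[6.3,0.4,0],[0,-370,17],0.5],[[6.3,0.4,0],[0,-379,18],0.5],[[6.3,0.4,0],[0,-379,18],0.5]]'; python3 -c "
from h import *
drop([.600,-.008,.0265])"
```

```text
clock: 39.52
position: [0.5996, -0.0084, 0.1454]
ee_rot: [0.04, 0.707, -0.037, 0.705]
ft_force: [-0.3, -0.0, -2.2]
grip_width: 0.719
turn [-0.  -0.1 -0.2] shift [118.9   0.    0.6]
```

```bash
python3 -m inch '[[[0,0,0],[35,0,0],0.5],[[0,0,0],[70,0,0],0.5],[[0,0,0],[95,0,0],0.5],[[0,0,0],[108,0,0],0.5],[[0,0,0],[115,0,0],0.5],[[0,0,0],[119,0,0],0.5],[[0,0,0],[120,0,0],0.5],[[0,0,0],[120,0,0],0.5]]';python3 -m inch '[[[0,0,0],[2,0,0],0.5],[[0,0,0],[2,0,0],0.5]]'
```

```text
clock: 40.52
position: [0.6001, -0.0077, 0.0262]
ee_rot: [0.04, 0.706, -0.037, 0.706]
ft_force: [0.6, -0.0, -0.6]
grip_width: 0.718
clock: 40.78
position: [0.6017, -0.0078, 0.026]
ee_rot: [0.04, 0.705, -0.037, 0.707]
ft_force: [-0.0, -0.4, 7.5]
grip_width: 0.716
```

```bash
python3 -m inch '[[[0,0,0],[-0.5,0,0],0.3],[[0,0,0],[-0.5,0,0],0.1],[[0,0,0],[-0.5,0,0],0],[[0,0,0],[-0.5,0,0],0],[[0,0,0],[-20,0,0],0],[[0,0,0],[-60,0,0],0],[[0,0,0],[-115,0,0],0],[[0,0,0],[-115,0,0],0]]';python3 -c "
from h import *
drop([.42,-.119,.145])"
```

```text
clock: 41.78
position: [0.6042, -0.0076, 0.1472]
ee_rot: [0.04, 0.702, -0.037, 0.71]
ft_force: [-0.3, -0.2, -0.4]
grip_width: 1.002
turn [-0.   0.7 -0.3] shift [  -0.5 -130.7 -171. ]
```

```bash
python3 -m inch '[[[0,0.7,-0.3],[0,-35,-45],0.2],[[0,0.7,-0.3],[0,-70,-91],1],[[0,0.7,-0.3],[0,-105,-137],1],[[0,0.7,-0.3],[0,-130,-171],1],[[0,0.7,-0.3],[0,-130,-171],1],[[0,0.7,-0.3],[0,-130,-171],1],[[0,0.7,-0.3],[0,-130,-171],1]]';python3 - <<'E'
from h import *
drop([.42,-.119,.042])
for n in('top','side'):
    c=snap(n,n+'11.png')
    a=c['pixels'][140:270,180:420] if n=='top' else c['pixels'][100:280,200:400]
    cv2.imwrite('pics/%s11c.png'%n,cv2.resize(a[:,:,::-1],None,fx=3.3,fy=3.3,interpolation=cv2.INTER_CUBIC))
E
```

```text
clock: 42.65
position: [0.4209, -0.1174, 0.1447]
ee_rot: [0.038, 0.706, -0.038, 0.706]
ft_force: [0.2, -0.5, -0.7]
grip_width: -0.002
turn [0.1 0.  0. ] shift [102.7  -1.6  -0.7]
```

View pics/top11c.png

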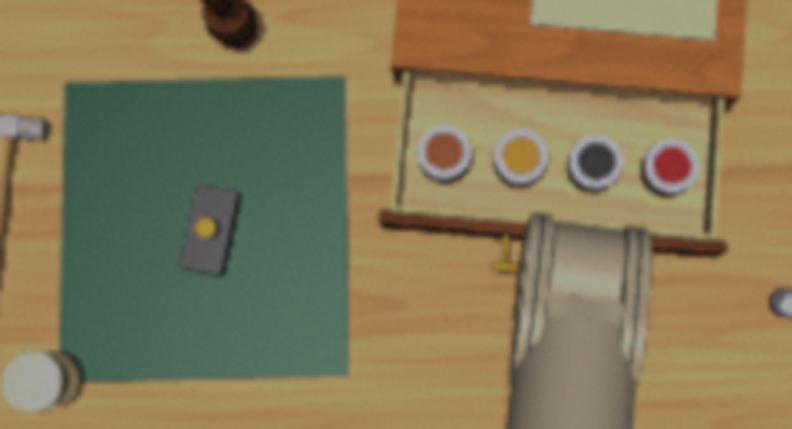

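View pics/side11c.png

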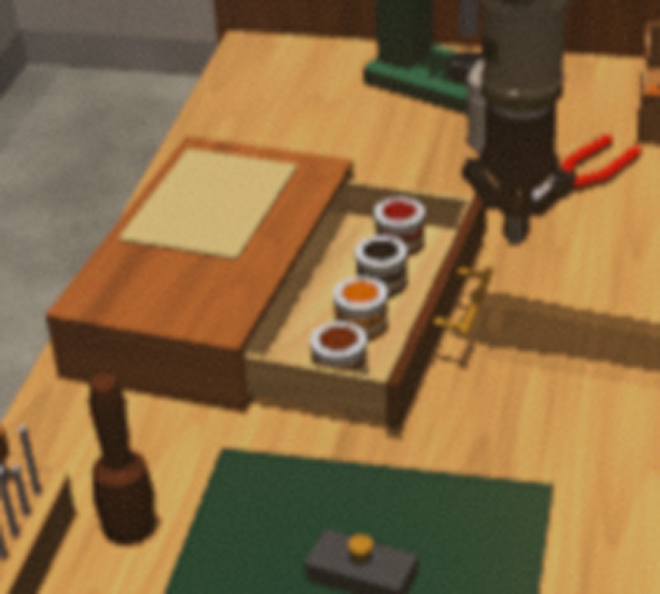

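All four tins stand in a row in the drawer. I'll check their lid heights before shutting it; they should be 72 mm.

```bash
python3 - <<'E'
from h import *
c=dict(np.load('pics/top11.png.npz'));w=cloud(c)
for x,y in[(445,153),(521,157),(596,162),(671,166)]:
    u=int(round(x/3.3+180));v=int(round(y/3.3+140)); q=w[v-5:v+6,u-5:u+6].reshape(-1,3); print(np.nanmean(q,0).round(4), np.nanstd(q[:,2]).round(4))
print(px(c,445/3.3+180,153/3.3+140,.072))
q=w[120:130,320:336].reshape(-1,3);print('chest top',np.nanmean(q[:,2]))
q=w[168:172,334:340].reshape(-1,3);print('floor',np.nanmean(q[:,2]))
E
```

```text
[ 0.5999 -0.0091  0.072 ] 0.0029
[ 0.5903 -0.0954  0.0723] 0.0035
[ 0.5846 -0.182   0.0718] 0.003
[ 0.5788 -0.2644  0.072 ] 0.0029
[ 0.59849809 -0.00848318  0.072     ]
chest top 0.09194167934694301
floor 0.02261680631610431
```

```bash
python3 -m inch '[[[0,0,0],[40,-1.6,0],1],[[0,0,0],[80,-1.6,0],1],[[0,0,0],[100,-1.6,0],1],[[0,0,0],[103,-1.6,0],1],[[0,0,0],[103,-1.6,0],1]]'
```

```text
clock: 43.38
position: [0.421, -0.1189, 0.042]
ee_rot: [0.038, 0.706, -0.038, 0.706]
ft_force: [0.6, 0.4, -0.3]
grip_width: 0.002
```

```bash
python3 -m inch '[[[0,0,0],[0,0,6],1],[[0,0,0],[0,0,12],1],[[0,0,0],[0,0,20],1],[[0,0,0],[0,0,30],1],[[0,0,0],[0,0,42],1],[[0,0,0],[0,0,55],1],[[0,0,0],[0,0,68],1],[[0,0,0],[0,0,81],1],[[0,0,0],[0,0,94],1],[[0,0,0],[0,0,107],1]]';python3 -m inch '[[[0,0,0],[0,0,13],1],[[0,0,0],[0,0,26],1],[[0,0,0],[0,0,37],1],[[0,0,0],[0,0,46],1],[[0,0,0],[0,0,54],1],[[0,0,0],[0,0,60],1],[[0,0,0],[0,0,60],1]]'
```

```text
clock: 44.62
position: [0.5282, -0.1304, 0.0419]
ee_rot: [0.038, 0.706, -0.038, 0.706]
ft_force: [-2.5, -1.0, 0.1]
grip_width: -0.0
clock: 45.5
position: [0.5884, -0.1366, 0.0419]
ee_rot: [0.038, 0.706, -0.037, 0.706]
ft_force: [-1.0, 0.2, -0.5]
grip_width: -0.001
```

```bash
python3 -m inch '[[[0,0,0],[0,0,5],1],[[0,0,0],[0,0,9],1],[[0,0,0],[0,0,12],1],[[0,0,0],[0,0,14],1],[[0,0,0],[0,0,16],1],[[0,0,0],[0,0,16],1]]'
```

```text
clock: 46.25
position: [0.6046, -0.1383, 0.0421]
ee_rot: [0.038, 0.706, -0.037, 0.706]
ft_force: [-0.1, -0.0, 0.8]
grip_width: 0.001
```

```bash
python3 -m inch '[[[0,0,0],[0,0,2],1],[[0,0,0],[0,0,4],1],[[0,0,0],[0,0,5],1],[[0,0,0],[0,0,5],1]]';python3 -m inch '[[[0,0,0],[0,0,2],1],[[0,0,0],[0,0,4],1],[[0,0,0],[0,0,4],1]]'
```

```text
clock: 46.75
position: [0.6077, -0.1386, 0.0419]
ee_rot: [0.038, 0.707, -0.037, 0.705]
ft_force: [-11.5, 1.8, 8.2]
grip_width: -0.007
clock: 47.12
position: [0.6079, -0.1387, 0.0418]
ee_rot: [0.038, 0.71, -0.038, 0.702]
ft_force: [-23.6, 3.2, 18.4]
grip_width: -0.003
```

Hard stop, with no travel as the force went from 11 to 24 N. I'll back away and check.

```bash
python3 -m inch '[[[0,0,0],[0,0,-10],1],[[0,0,0],[0,0,-50],1],[[0,0,0],[-40,0,-90],1],[[0,0,0],[-90,0,-130],1],[[0,0,0],[-140,0,-150],1],[[0,0,0],[-140,0,-150],1]]';python3 -m inch '[[[0,0,0],[-20,-60,0],1],[[0,0,0],[-20,-120,0],1],[[0,0,0],[-20,-180,0],1],[[0,0,0],[-20,-180,0],1]]'; python3 - <<'E'
from h import *
for n in('top','side'):
    c=snap(n,n+'12.png')
    if n=='top':
        w=cloud(c); a=c['pixels'][90:190,280:430]
        cv2.imwrite('pics/top12c.png',cv2.resize(a[:,:,::-1],None,fx=5,fy=5,interpolation=cv2.INTER_CUBIC))
E
```

```text
clock: 47.88
position: [0.4617, -0.1234, 0.1878]
ee_rot: [0.037, 0.708, -0.039, 0.704]
ft_force: [1.9, -0.3, -0.3]
grip_width: -0.003
clock: 48.38
position: [0.4405, -0.3073, 0.2069]
ee_rot: [0.039, 0.708, -0.042, 0.704]
ft_force: [0.2, 0.6, -0.9]
grip_width: -0.0
```

View pics/top12c.png

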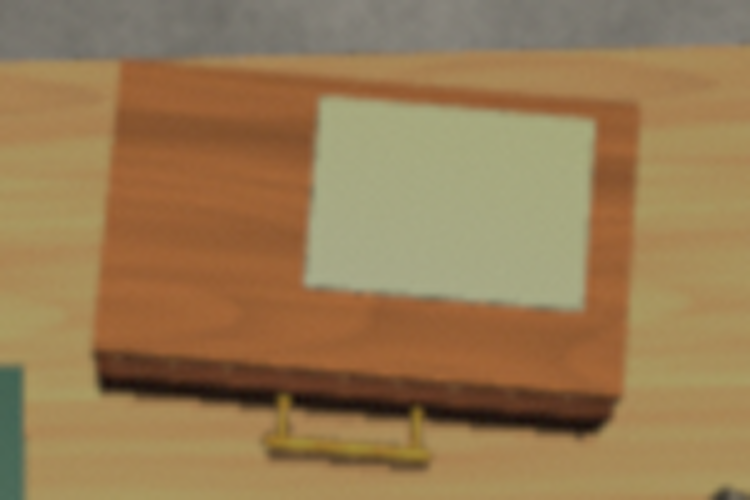

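View pics/side12.png

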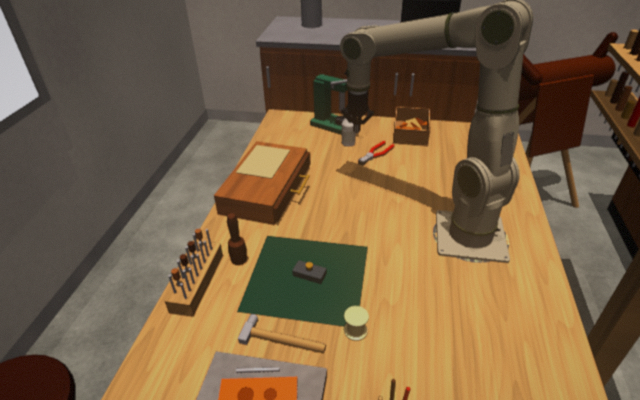

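View pics/top12.png

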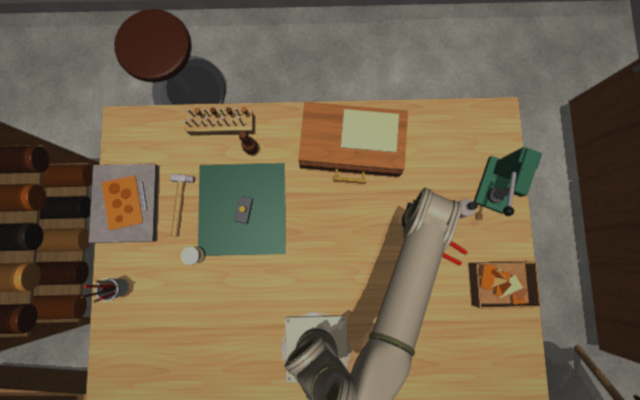

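The handle bar ends are back at (266,446) and (430,459) in the crop, the same pixels as at the start, so the drawer is shut. The other tools haven't moved and the arm is clear.

```bash
python3 -c "
from h import *
print(readout.get_obs()['ft_force']); print(manip.hand_in())"
```

```text
[0.34011373 1.05176573 0.23797383]
the job is handed in; nothing more can be done
None
```

The job is done and handed in at about 48 s. I pulled the drawer out to its stop, pressed all four lids home, stood the four tins upright in a row in the drawer and pushed it shut.

- **Drawer out:** it came about 170 mm and met a hard stop, with about 22 N on the wrist.
- **Lids:** each one stopped at about 50 mm above the bench under 18 to 58 N. With the tins in the drawer, the lid tops measured 71.8 to 72.3 mm, against an expected 72.
- **Drawer shut:** it met a hard stop at about 24 N. In the last picture the handle is at the same pixels as at the start, and the robot is touching nothing.
- **Other tools:** the weight, maul, spool, bottle, hammer and pliers look unmoved. The arm partly hides the bottle and pliers in the last top view, and the bottle in the last side view.

I saw no tin get knocked, and no check failed. The one disagreement was a few millimetres between two estimates of the handle's sideways position, which didn't matter. I did not see the tins again after the drawer closed over them.

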